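# Seat a photosensor in the lamp jig and hold the sprung shutter half closed

### The job

Pluck the tall sensor head from the pocket tray, stand it in the round nest of the test jig right down on its floor and let go of it. Then slide the jig's sprung shutter half-way along its travel by its upright handle, so that it covers half of the lamp window, and finish while still holding it there against the spring. Leave the short capacitors in their pockets and do not disturb the meter and the screwdriver.

Things in the scene. Friction and masses are not known exactly. Their poses are not given: they have to be found in the camera images.
- sensor_center (a point): Centre (half-way up, 28 mm above the foot) of the sensor head: loose upright metal cylinder 16 mm in diameter, 56 mm tall, about 30 g, with a glass band near its top; the tallest of the three parts in the tray. z along the cylinder. It stands in an 8 mm deep pocket, any of the three filled ones, so 48 mm show above the tray; grip its upper part.
- tray: Fixed grey plastic pocket tray, 60 mm (its x) by 210 mm (its y) and 14 mm high, with four 18 mm square pockets 8 mm deep in one row along its y axis at y = -75, -25, 25 and 75 mm (pocket floors 6 mm above the bench). Origin at the centre of its underside. Three pockets are filled, the one at y = 75 mm is empty.
- cap_a: Short capacitor, a loose cylinder 16 mm in diameter and 28 mm tall standing in a tray pocket (20 mm show above the tray); origin at the centre of its foot. To be left alone.
- cap_b: Second short capacitor, the same as cap_a, in another pocket. To be left alone.
- jig: Fixed jig: base plate 200 (x) by 220 (y) by 12 mm, origin under its centre. Nest at x=-60, y=0 mm. Lamp house 66 mm high at x=47 to 97, y=-40 to 40 mm, its 60 mm window facing the nest. Between them, at x=20 mm, the shutter slides along +y; end blocks up to 32 mm high at y=-100 and 100 mm. Marks on the base show start, half (the long one) and end of travel for the pointer at the shutter's foot.
- nest (a point): Centre of the nest's floor, 12 mm above the bench; axes as the jig's. The nest is a 44 mm square black block 10 mm high (top 22 mm above the bench) with a round upright hole 18 mm in diameter and 10 mm deep, mouth slightly chamfered. A seated sensor stands upright with its foot on this floor and its centre 28 mm above it.
- shutter (a joint): Travel of the shutter along the jig's +y, in m: 0 = at rest (window open), 0.03 = half travel (half of the 60 mm window covered), 0.06 = far stop. A spring pushes it back to 0: about 2 N at the start, 9 N at half travel, 15 N at the far stop.
- shutter_grip (a point): Point on the shutter's upright black handle, 89 mm above the bench, 20 mm below the handle's top; moves with the shutter, axes as the jig's. The handle is 12 mm thick along the jig's y, 20 mm along its x, 42 mm tall (67 to 109 mm above the bench). The dark steel blade below it is 6 mm thick and 60 mm long along the jig's y.
- meter: Bystander: loose orange multimeter lying on the bench, about 80 x 150 x 43 mm, origin under its centre.
- driver: Bystander: loose screwdriver about 160 mm long lying on the bench at the robot's right, outside the work; origin near the middle of its underside.

How it is judged:
By the outcome, as a careful person would: the job done as asked, in the order asked, and still so for the second after the job is handed in, while the arm keeps its last pose, push and grip.
It also fails if it takes over 61 s, if anything falls off the work surface, if the arm or the gripper's body presses on something with over 40 N, if the wrist force passes 120 N, or if a joint passes its speed limit or range.

### The arm

A 6-joint arm with a two-finger parallel gripper is mounted at the origin on the work surface. World frame = base frame: x ahead of the robot, y to its left, z up, the work surface at z = 0. Lengths are in m, angles in rad, forces in N, time in s.
With the tool pointing down it reaches from about 0.25 to 0.775 m from the base axis. Payload 4 kg.
Tool frame: the origin (TCP) lies between the finger pads; the fingertips stand ctrl.tcp_to_tips ahead of it and the grasp point (between the pads) lies 6 mm ahead of it (ctrl.tcp_to_tips is the distance from the TCP to the fingertips, in m); z points along the fingers, y is the direction in which the jaws open and shut (so a half turn about z gives the same grasp; the last joint's range is limited). The gripper opens to 94 mm and grips with 3 to 60 N. Pads are 16 mm wide; open, the fingers measure 119 mm over their backs; the gripper's body (75 mm by 177 mm) begins 78 mm behind the grasp point.
Start: joints at [-1.365, 0.087, 1.371, -0, 1.684, -0.103], TCP at [0.167, -0.524, 0.231] pointing down, gripper open.
Joint ranges: [-3.1, 3.1], [-0.76, 2.03], [0.27, 2.55], [-1.08, 4.22], [0.17, 2.65], [-2.57, 2.57]. Speed limits (rad/s): [2.79, 2.79, 3.14, 3.14, 3.14, 3.14].

### API

Orientations are given as a rotation vector (axis times angle).
In Python, from rig import ctrl gives the robot as it stands.
- The arm moves only by the shell command python3 -m handwheel 'ROWS' [FORCE]. ROWS is text: rows parted by semicolons, each of 5 numbers parted by spaces: the opening, from 0 (shut) to 1 (fully open), then the shift along the tool's x, y, z in cm, then the turn about the tool's z in rad. In form: hand x y z twist; .... A call has 1 to 5 rows; each row shifts and turns the commanded pose from where the row before left it, along the tool's axes as they then stand; what a row does not reach is not made up. A row lasts 1/12 s, in which the tool goes at most 41.7 mm and 7.16 degrees, less where a joint would pass 70% of its speed; a pose out of reach is approached as far as the arm can. A call is refused whole if a number of a shift passes 4.17 or a number of a turn 0.125, either way. A call with a gripper value outside its range is refused whole. The fingers move at their own pace and stop on an object; FORCE is the grip in N (left out, the last holds). Time passes only in rows, so rows that do not move let the fingers close. It gives the time, the measured TCP pose, the force and the opening at its end, in the units of the state.
- ctrl.state(): the state, without advancing time (a new reading comes with each control period).
- ctrl.camera(name): name is "scene" or "top" or "wrist"; returns a dict with "img" (420x560x3 uint8, red, green, blue), "z_map" (420x560 float32, m along the optical axis (not along the pixel's ray), 0 where there is no reading), "fx", "fy", "cx", "cy" (pixels), "k1" (the pictures are not rectified: a ray, as slopes to the right and down, at radius r is drawn at 1 + k1 r^2 times it, then the intrinsics apply), "cam_to_world" (4x4, takes a point from camera to world coordinates). Camera axes: x right, y up, looking along -z (the intrinsics and any distortion apply to the point x, -y, -z); pixel columns grow to the right and rows downward; lengths in m; the calibration is good to about 2 mm. A picture is of the moment at which its call begins.
- ctrl.finish_job(): hands the job in, once; it reports no verdict.
The state is a dict: "t": time; "joints": joint angles; "qvel": joint speeds; "tau": joint torques, N m; "eef_pos": TCP position; "orientation": TCP orientation; "force": force on the tool from outside, world axes, zero at the start; "ft_torque": the same for the moment, N m; "finger_gap": finger opening in m.
Only numpy, scipy, OpenCV 4.12 (cv2) and the standard library are available. Lean on these libraries where they do the work, as an engineer would, in place of code of your own. Each camera call takes 0.05 s, during which the arm holds its last target.

## Working session

There is one attempt and no reset: what is moved stays moved. The work goes in short steps, Python scripts to look and compute and a shell command to move; the robot and the scene stay as the last step left them, time stands still between calls to the robot, and variables do not carry over. Pictures are saved under pics/ and viewed, and the job is handed in when it is done.

```bash
ls; mkdir -p pics
python3 - <<'E'
from rig import ctrl
import cv2,numpy as np
print(ctrl.state(), ctrl.tcp_to_tips)
for n in ["scene","top","wrist"]:
    c=ctrl.camera(n); cv2.imwrite(f"pics/{n}0.png",c["img"][:,:,::-1]); np.savez(f"pics/{n}0.npz",**c)
    print(n,c["fx"],c["fy"],c["cx"],c["cy"],c["k1"],np.round(c["cam_to_world"],3).tolist())
E
```

```text
pics
{'t': 0.0, 'joints': array([-1.36506772e+00,  8.79542397e-02,  1.37224046e+00, -5.82433832e-06,
        1.68358698e+00, -1.03091942e-01]), 'qvel': array([ 0.00202976, -0.0002984 ,  0.00046445,  0.00105801,  0.00077333,
       -0.00082702]), 'tau': array([ 4.06163617e-04, -3.40178096e+01, -3.02431655e+01,  7.17579131e-02,
        3.27390363e-02, -1.62616439e-04]), 'eef_pos': array([ 0.167062  , -0.52350065,  0.22931153]), 'orientation': array([-3.10205556e+00, -4.82831651e-01,  1.85332130e-04]), 'force': array([-0.45747023,  0.23675252, -0.46617511]), 'ft_torque': array([-0.0569722 ,  0.05976537, -0.03319401]), 'finger_gap': 0.09356680692789032} 0.025
scene 386.41610358121693 386.41610358121693 278.8701053943788 208.4673818451268 -0.11285978688507683 [[-0.891, -0.329, 0.311, 0.86], [0.453, -0.676, 0.582, 0.347], [0.019, 0.66, 0.751, 0.657], [0.0, 0.0, 0.0, 1.0]]
top 411.17532821851796 411.17532821851796 275.05484161555717 213.97735795057372 -0.005546355701492819 [[0.022, 0.991, -0.133, 0.502], [-0.999, 0.027, 0.037, -0.074], [0.041, 0.132, 0.99, 1.103], [0.0, 0.0, 0.0, 1.0]]
wrist 330.00472239785313 330.00472239785313 275.13100295488863 206.29139961643563 -0.037296321677201545 [[0.305, 0.924, 0.23, 0.233], [-0.952, 0.296, 0.072, -0.503], [-0.002, -0.241, 0.971, 0.384], [0.0, 0.0, 0.0, 1.0]]
```

View pics/top0.png

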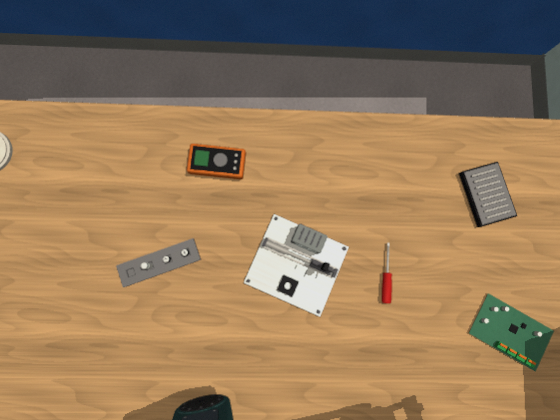

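View pics/scene0.png

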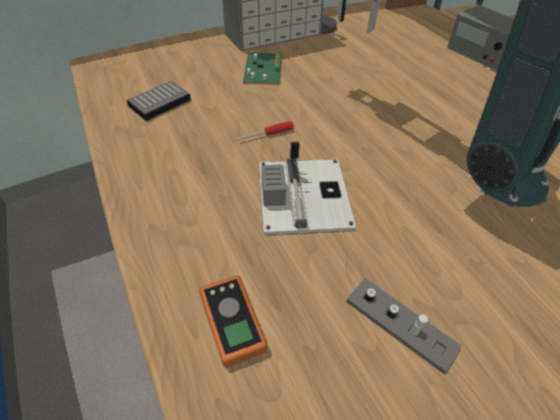

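View pics/wrist0.png

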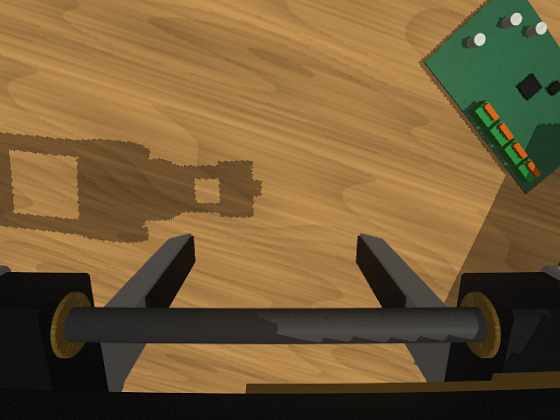

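The top view shows the tray at left (around 158,262), with its empty pocket at (130,272). The jig is at about (297,265), the meter at (216,160) and the driver at (387,275). In the scene view the tall part stands next to the empty pocket, at about (422,322). Next I'll zoom in and measure.

```bash
cat > h.py <<'E'
import numpy as np,cv2
from rig import ctrl
def rays(c,uv):
    uv=np.atleast_2d(np.asarray(uv,float)); k=float(c["k1"])
    K=np.array([[c["fx"],0,c["cx"]],[0,c["fy"],c["cy"]],[0,0,1.]],float)
    p=cv2.undistortPoints(uv.reshape(-1,1,2),K,np.array([k,0,0,0.])).reshape(-1,2)
    T=np.asarray(c["cam_to_world"],float)
    d=np.c_[p[:,0],-p[:,1],-np.ones(len(p))]
    return T[:3,3],d@T[:3,:3].T
def plane(c,uv,z):
    o,d=rays(c,uv); return o+d*((z-o[2])/d[:,2])[:,None]
def proj(c,P):
    T=np.asarray(c["cam_to_world"],float); q=(np.atleast_2d(P)-T[:3,3])@T[:3,:3]
    a=q[:,0]/-q[:,2]; b=-q[:,1]/-q[:,2]; s=1+float(c["k1"])*(a*a+b*b)
    return np.c_[c["fx"]*a*s+c["cx"],c["fy"]*b*s+c["cy"]]
def load(n): return dict(np.load(f"pics/{n}.npz"))
def snap(name,tag):
    c=ctrl.camera(name); np.savez(f"pics/{tag}.npz",**c); cv2.imwrite(f"pics/{tag}.png",c["img"][:,:,::-1]); return c
def crop(c,u0,v0,u1,v1,s,fn):
    im=cv2.resize(c["img"][v0:v1,u0:u1,::-1],None,fx=s,fy=s,interpolation=cv2.INTER_NEAREST); cv2.imwrite(fn,im)
E
python3 - <<'E'
from h import *
t=load("top0"); s=load("scene0")
def quad(c,m,z,nm):
    m=cv2.morphologyEx(m.astype(np.uint8),cv2.MORPH_CLOSE,np.ones((7,7)))
    m=cv2.morphologyEx(m,cv2.MORPH_OPEN,np.ones((5,5)))
    cs,_=cv2.findContours(m,cv2.RETR_EXTERNAL,cv2.CHAIN_APPROX_NONE)
    for k in sorted(cs,key=cv2.contourArea)[-2:]:
        r=cv2.minAreaRect(plane(c,k[:,0,:].astype(float),z)[:,:2].astype(np.float32)*1000)
        print(nm,cv2.contourArea(k),r)
for c,nm,bx in((t,"top",((100,225,210,300),(235,200,360,325))),(s,"scene",((330,260,475,380),(245,140,370,245)))):
    hsv=cv2.cvtColor(c["img"],cv2.COLOR_RGB2HSV)
    for i,(b,z) in enumerate(zip(bx,(0.014,0.012))):
        w=np.zeros(hsv.shape[:2],bool); w[b[1]:b[3],b[0]:b[2]]=1
        m=w&(hsv[:,:,1]<70)
        quad(c,m,z,nm+["tray","jig"][i])
crop(t,105,225,215,300,7,"pics/a1.png"); crop(t,240,205,355,320,5,"pics/a2.png"); crop(s,335,265,470,375,5,"pics/a3.png"); crop(s,250,135,360,240,5,"pics/a4.png")
E
```

```text
toptray 1750.0 ((513.4071044921875, 187.2630157470703), (59.14008712768555, 209.68968200683594), 21.208572387695312)
topjig 6248.0 ((517.8297729492188, -174.2713165283203), (220.49307250976562, 203.69354248046875), 67.52826690673828)
scenetray 3757.0 ((512.9121704101562, 188.18283081054688), (75.2115707397461, 210.71913146972656), 21.07863426208496)
scenejig 6279.0 ((505.47796630859375, -201.2587890625), (296.4534606933594, 201.83139038085938), 67.44983673095703)
```

View pics/a1.png

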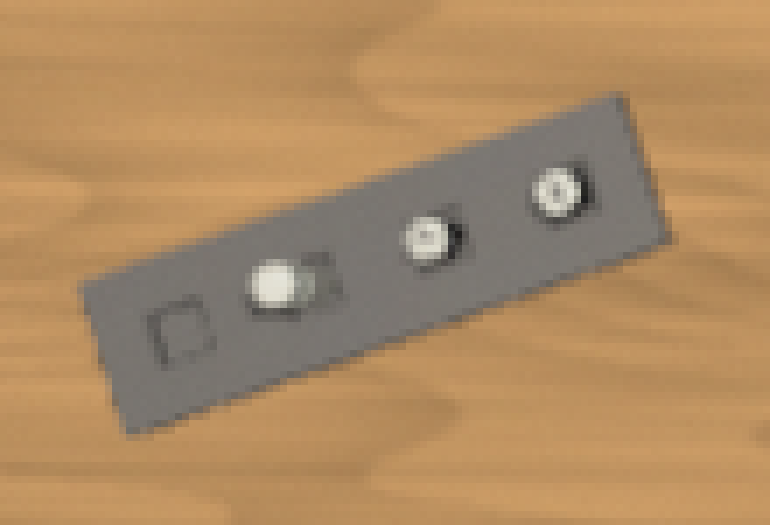

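View pics/a2.png

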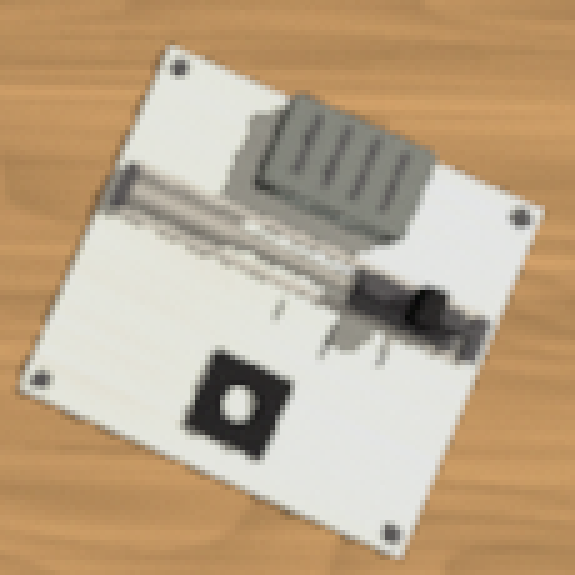

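View pics/a3.png

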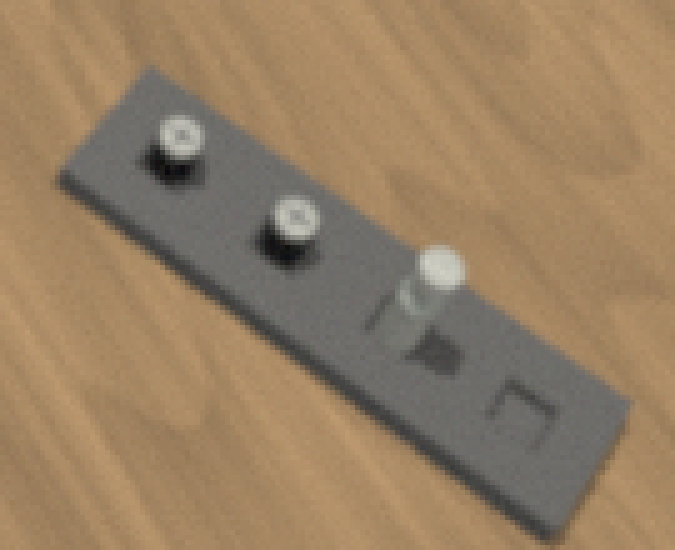

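View pics/a4.png

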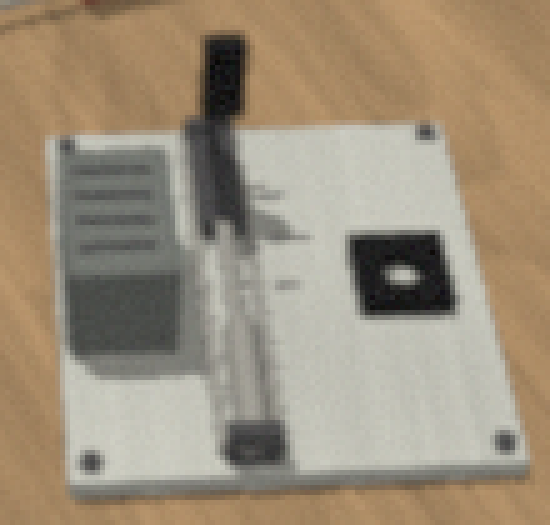

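In the top crop, the sensor's white top is at about (144,266), beside the empty pocket. The caps are at (166,259) and (184,252), and the nest is at about (288,286). The handle is at about (326,267), at the right-hand end of the rail. Now I'll do precise rays in both views.

Run:
```python
from h import *
t=load("top0"); s=load("scene0")
def blob(c,b,f,z,nm,rect=False):
    g=c["img"].astype(int); m=f(g); w=np.zeros(m.shape,bool); w[b[1]:b[3],b[0]:b[2]]=1
    m=(m&w).astype(np.uint8); cs,_=cv2.findContours(m,cv2.RETR_EXTERNAL,cv2.CHAIN_APPROX_NONE); k=max(cs,key=cv2.contourArea)
    M=np.zeros_like(m); cv2.drawContours(M,[k],-1,1,-1); v,u=np.nonzero(M)
    P=plane(c,[[u.mean(),v.mean()]],z)[0]
    q=plane(c,np.c_[u,v],z)[:,:2]*1000
    (cc,sz,an)=cv2.minAreaRect(q.astype(np.float32))
    print(nm,"px",u.mean().round(1),v.mean().round(1),len(u),"centroid",np.round(P*1000,1),"rect",np.round(cc,1),np.round(sz,1),round(an,1),"depthz",np.median(c["z_map"][M>0]).round(3))
w=lambda th:(lambda g:g.min(2)>th)
d=lambda th:(lambda g:g.max(2)<th)
for th in(170,200):
  blob(t,(136,258,153,276),w(th),.062,"sens top"); blob(s,(414,311,432,325),w(th),.062,"sens sc")
for z in (.034,):
  blob(t,(160,250,174,266),w(170),z,"cap1 t");blob(t,(178,245,192,260),w(170),z,"cap2 t")
blob(t,(270,270,305,305),d(90),.022,"nest t"); blob(s,(315,178,348,202),d(90),.022,"nest s")
blob(t,(322,260,334,273),d(45),.109,"handle t"); blob(s,(288,140,301,161),d(60),.088,"handle s")
# expected from rects
a=np.radians(21.2);R=lambda a:np.array([[np.cos(a),-np.sin(a)],[np.sin(a),np.cos(a)]])
print("tray y25",[513.4,187.3]+R(a)@[0,25])
b=np.radians(-22.5)
for p in((-60,0),(20,-30),(20,0)): print(p,[517.8,-174.3]+R(b)@p)
crop(t,315,255,340,280,20,"pics/b1.png")
# local z map at nest centre etc -> world heights
for c,bx,nm in((t,(322,260,334,273),"handle"),(t,(136,258,153,276),"sens")):
    v,u=np.mgrid[bx[1]:bx[3],bx[0]:bx[2]]; o,dd=rays(c,np.c_[u.ravel(),v.ravel()]); P=o+dd*c["z_map"][v.ravel(),u.ravel()][:,None]
    hi=P[P[:,2]>P[:,2].max()-.012]; print(nm,np.round(hi.mean(0)*1000,1),np.round(np.ptp(hi,axis=0)*1000,1),len(hi))
```

```text
sens top px 143.6 265.0 25 centroid [505.1 211.1  62. ] rect [505.2 211.3] [ 9.9 12.4] 1.3 depthz 1.022
sens sc px 422.8 318.0 43 centroid [505.5 211.7  62. ] rect [505.2 211.8] [11.3 11.7] 8.8 depthz 0.636
sens top px 143.8 265.4 16 centroid [504.3 210.7  62. ] rect [504.  210.2] [7.4 9.9] 1.3 depthz 1.022Traceback (most recent call last):
  File "<stdin>", line 14, in <module>
  File "<stdin>", line 5, in blob
ValueError: max() iterable argument is empty
```

Run:
```python
from h import *
t=load("top0"); s=load("scene0")
def blob(c,b,f,z,nm,rect=False):
    g=c["img"].astype(int); m=f(g); w=np.zeros(m.shape,bool); w[b[1]:b[3],b[0]:b[2]]=1
    m=(m&w).astype(np.uint8); cs,_=cv2.findContours(m,cv2.RETR_EXTERNAL,cv2.CHAIN_APPROX_NONE)
    if not cs: print(nm,"none"); return
    k=max(cs,key=cv2.contourArea)
    M=np.zeros_like(m); cv2.drawContours(M,[k],-1,1,-1); v,u=np.nonzero(M)
    P=plane(c,[[u.mean(),v.mean()]],z)[0]
    q=plane(c,np.c_[u,v],z)[:,:2]*1000
    (cc,sz,an)=cv2.minAreaRect(q.astype(np.float32))
    print(nm,"px",u.mean().round(1),v.mean().round(1),len(u),"centroid",np.round(P*1000,1),"rect",np.round(cc,1),np.round(sz,1),round(an,1))
w=lambda th:(lambda g:g.min(2)>th)
d=lambda th:(lambda g:g.max(2)<th)
for th in(140,150,160):
  blob(t,(136,258,153,276),w(th),.062,"sens top"); blob(s,(414,311,432,325),w(th),.062,"sens sc")
for z in (.034,):
  blob(t,(160,250,174,266),w(160),z,"cap1 t");blob(t,(178,245,192,260),w(160),z,"cap2 t")
blob(t,(270,270,305,305),d(110),.022,"nest t"); blob(s,(315,178,348,202),d(100),.022,"nest s")
blob(t,(322,260,334,273),d(45),.109,"handle t"); blob(s,(288,140,301,161),d(60),.088,"handle s")
a=np.radians(21.2);R=lambda a:np.array([[np.cos(a),-np.sin(a)],[np.sin(a),np.cos(a)]])
print("tray y25",[513.4,187.3]+R(a)@[0,25])
b=np.radians(-22.5)
for p in((-60,0),(20,-60),(20,-30),(20,0)): print(p,[517.8,-174.3]+R(b)@p)
crop(t,315,255,340,280,20,"pics/b1.png")
for c,bx,nm in((t,(322,260,334,273),"handle"),(t,(136,258,153,276),"sens")):
    v,u=np.mgrid[bx[1]:bx[3],bx[0]:bx[2]]; o,dd=rays(c,np.c_[u.ravel(),v.ravel()]); P=o+dd*c["z_map"][v.ravel(),u.ravel()][:,None]
    hi=P[P[:,2]>P[:,2].max()-.012]; print(nm,np.round(hi.mean(0)*1000,1),np.round(np.ptp(hi,axis=0)*1000,1),len(hi))
```

```text
sens top px 143.8 265.1 36 centroid [505.1 210.8  62. ] rect [504.7 210.7] [14.2 15.4] 47.6
sens sc px 423.0 318.1 62 centroid [505.3 211.9  62. ] rect [505.3 211.8] [14.4 13.8] 12.4
sens top px 143.8 265.1 32 centroid [505.  210.7  62. ] rect [505.  210.6] [13.4 14.2] 28.4
sens sc px 423.0 318.2 57 centroid [505.5 212.2  62. ] rect [505.8 212.6] [12.9 14.4] 62.0
sens top px 143.6 265.0 28 centroid [505.2 211.2  62. ] rect [504.1 211.3] [12.4 12.3] 3.6
sens sc px 422.8 318.1 50 centroid [505.8 211.9  62. ] rect [505.7 212.1] [13.5 12.7] 77.3
cap1 t px 165.4 258.6 25 centroid [522.8 164.5  34. ] rect [522.4 165. ] [11.  12.4] 47.4
cap2 t px 184.2 251.8 24 centroid [541.3 117.7  34. ] rect [541.4 117.6] [11.  12.5] 47.2
nest t px 287.2 285.3 282 centroid [ 461.1 -150.    22. ] rect [ 461.1 -150.1] [44.  42.6] 67.7
nest s px 329.8 189.5 298 centroid [ 464.6 -145.8   22. ] rect [ 464.2 -146.1] [48.1 44.2] 64.3
handle t px 324.5 267.0 48 centroid [ 509.9 -233.3  109. ] rect [ 509.9 -234.5] [19.3 14.6] 0.4
handle s px 294.0 150.9 118 centroid [ 514.2 -234.    88. ] rect [ 513.7 -232.2] [59.8 16.2] 61.8
tray y25 [504.35938575 210.60809503]
(-60, 0) [ 462.36722805 -151.33899406]
(20, -60) [ 513.31658471 -237.3864406 ]
(20, -30) [ 524.79708768 -209.67005462]
(20, 0) [ 536.27759065 -181.95366865]
handle [ 512.8 -237.4  106.8] [19.4 15.  11.7] 45
sens [ 502.3  -73.6 1103.3] [0. 0. 0.] 2
```

View pics/b1.png

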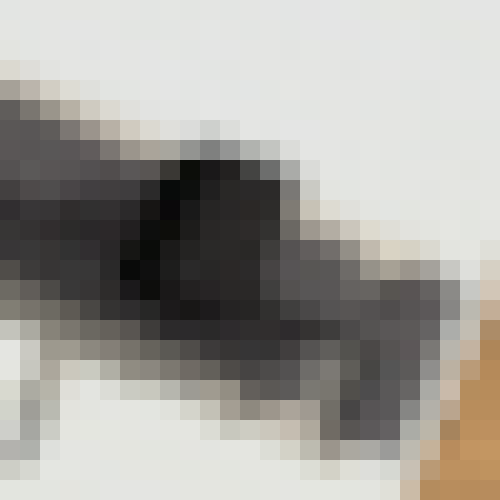

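Both views agree on the sensor, with its top at (505, 211) mm and a tray prediction of (504.4, 210.6). The nest is near (461.5, -150.5) and the handle near (513, -237), also close to where the jig rectangle puts them. The 16 mm diameter and the 44 mm block size check out too. I'll swing round to the tray in an arc about the base, with the twist following.

```bash
python3 -m handwheel '1 4.1 0 0 -0.075; 1 4.1 0 0 -0.075; 1 4.1 0 0 -0.075; 1 4.1 0 0 -0.075; 1 4.1 0 0 -0.075' 20
```

```text
t: 0.57
eef_pos: [0.3513, -0.4328, 0.2298]
orientation: [-2.958, -1.058, 0.0]
force: [-0.1, -0.8, -0.4]
finger_gap: 0.0937
```

```bash
python3 -m handwheel '1 4.1 0 0 -0.075; 1 4.1 0 0 -0.075; 1 4.1 0 0 -0.075; 1 4.1 0 0 -0.075; 1 4.1 0 0 -0.075'; python3 -m handwheel '1 4.1 0 0 -0.075; 1 4.1 0 0 -0.075; 1 4.1 0 0 -0.075; 1 4.1 0 0 -0.075; 1 4.1 0 0 -0.075';python3 -m handwheel '1 4.1 0 0 -0.075; 1 4.1 0 0 -0.075; 1 4.1 0 0 -0.075; 1 4.1 0 0 -0.075; 1 2 0 0 -0.075'
cat >> h.py <<'E'
from scipy.spatial.transform import Rotation as Ro
def goto(x,y,z,yaw_y=None):
    """remaining shift in tool axes (cm) and twist (rad, mod half turn) to TCP x,y,z mm with tool y at world angle yaw_y deg"""
    s=ctrl.state(); R=Ro.from_rotvec(s["orientation"]).as_matrix(); p=s["eef_pos"]
    d=R.T@(np.array([x,y,z])/1000-p)*100
    a=np.degrees(np.arctan2(R[1,1],R[0,1])); print("t",round(s["t"],2),"p",np.round(p*1000,1),"tool y ang",a.round(2),"shift cm",d.round(2),"F",np.round(s["force"],1),"gap",round(s["finger_gap"]*1000,1),"j6",s["joints"][5].round(2))
    if yaw_y is not None: print("twist",np.radians(-((yaw_y-a+90)%180-90)).round(3))
E
python3 - <<'E'
from h import *
goto(504.8,211,130,21.2)
c=snap("wrist","w1")
E
```

```text
t: 0.98
eef_pos: [0.488, -0.2811, 0.2298]
orientation: [-2.708, -1.591, 0.0]
force: [1.1, -0.3, -0.4]
finger_gap: 0.0941
t: 1.4
eef_pos: [0.5596, -0.0902, 0.2298]
orientation: [-2.364, -2.068, 0.001]
force: [0.6, 0.7, 0.6]
finger_gap: 0.0944
t: 1.82
eef_pos: [0.559, 0.0955, 0.2299]
orientation: [-1.931, -2.475, -0.001]
force: [0.8, 0.4, 0.3]
finger_gap: 0.0942
t 1.82 p [559.   95.5 229.9] tool y ang 14.08 shift cm [12.51 -2.44 10.02] F [0.8 0.4 0.3] gap 94.2 j6 -0.18
twist -0.124
```

View pics/w1.png

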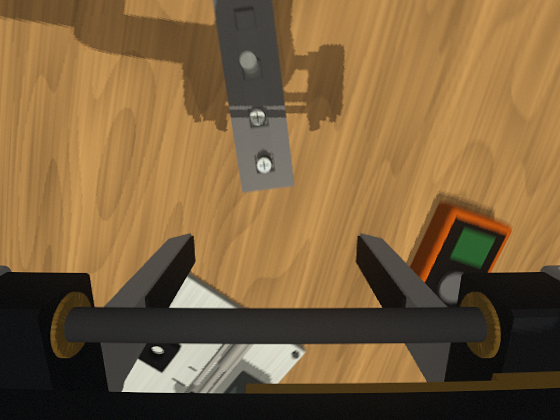

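The wrist view shows the tall sensor at about (249,62), the two caps at (258,117) and (264,165), and the meter at right, well clear. I'll move closer and re-measure.

```bash
python3 -m handwheel '1 3 0 0 -0.06; 1 3 0 0 -0.064; 1 0 0 0 0; 1 0 0 0 0'
python3 - <<'E'
from h import *
goto(504.8,211,130,21.2)
c=snap("wrist","w2")
E
```

```text
t: 2.2
eef_pos: [0.5436, 0.1494, 0.2302]
orientation: [1.784, 2.586, -0.001]
force: [-0.4, -0.3, -0.8]
finger_gap: 0.0938
t 2.2 p [543.6 149.4 230.2] tool y ang 20.81 shift cm [ 7.14 -1.43 10.01] F [-0.4 -0.3 -0.8] gap 93.8 j6 -0.2
twist -0.007
```

View pics/w2.png

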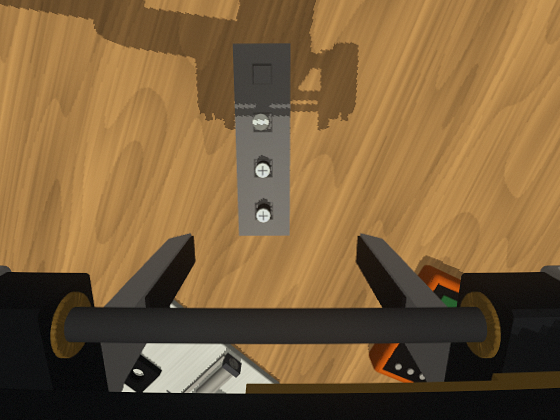

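The tray now runs straight down the image. The caps are at (263,170) and (263,215), the sensor at (261,121) half in shadow, and the empty pocket at (262,74).

Run:
```python
from h import *
c=load("w2")
print(plane(c,[[263,170],[263,215]],.034).round(4)[:,:2]*1000)
print("sensor top",plane(c,[[261,122]],.062)*1000, "pocket", plane(c,[[262,73.5]],.014)*1000)
m=np.zeros((420,560),np.uint8);h=cv2.cvtColor(c["img"],cv2.COLOR_RGB2HSV)
m[38:240,225:300]=(h[38:240,225:300,1]<60); m=cv2.morphologyEx(m,cv2.MORPH_CLOSE,np.ones((9,9)))
k=max(cv2.findContours(m,0,1)[0],key=cv2.contourArea)
print(cv2.boundingRect(k),cv2.minAreaRect((plane(c,k[:,0].astype(float),.014)[:,:2]*1000).astype(np.float32)))
crop(c,225,90,300,150,8,"pics/w2c.png")
```

```text
[[523.6 165.2]
 [540.9 118.6]]
sensor top [[505.48688236 211.36343448  62.        ]] pocket [[487.19348322 258.10700336  14.        ]]
(233, 44, 57, 192) ((513.7575073242188, 187.91937255859375), (58.931976318359375, 208.8306121826172), 21.296443939208984)
```

View pics/w2c.png

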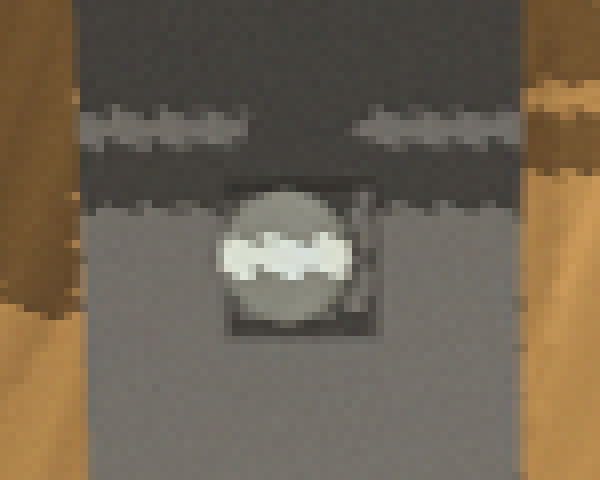

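```bash
python3 -m handwheel '1 3 -0.7 2 -0.007; 1 3 -0.7 3 0; 1 1.1 0 3 0; 1 0 0 2 0; 1 0 0 0 0'
python3 - <<'E'
from h import *
goto(505,211.2,52,21.2)
E
```

```text
t: 2.67
eef_pos: [0.503, 0.2074, 0.1256]
orientation: [-1.774, -2.585, 0.014]
force: [-1.2, 0.1, -1.6]
finger_gap: 0.0937
t 2.67 p [503.  207.4 125.6] tool y ang 21.07 shift cm [0.28 0.41 7.36] F [-1.2  0.1 -1.6] gap 93.7 j6 -0.08
twist -0.002
```

```bash
python3 -m handwheel '1 0 0 0 0; 1 0 0 0 0'
python3 - <<'E'
from h import *
goto(505,211.2,52,21.2); print(ctrl.state()["orientation"])
E
```

```text
t: 2.83
eef_pos: [0.5075, 0.2084, 0.133]
orientation: [1.778, 2.588, 0.003]
force: [-0.3, 0.1, 0.7]
finger_gap: 0.0939
t 2.83 p [507.5 208.4 133. ] tool y ang 21.02 shift cm [ 0.36 -0.15  8.1 ] F [-0.3  0.1  0.7] gap 93.9 j6 -0.08
twist -0.003
[1.77794342e+00 2.58775305e+00 2.52150759e-03]
```

```bash
python3 -m handwheel '1 0.36 -0.15 2 0; 1 0 0 2 0; 1 0 0 2 0; 1 0 0 1.5 0; 1 0 0 0.5 0'; python3 -m handwheel '1 0 0 0 0; 1 0 0 0 0; 1 0 0 0 0'
python3 - <<'E'
from h import *
goto(505,211.2,52,21.2)
c=snap("wrist","w3")
E
```

```text
t: 3.25
eef_pos: [0.5038, 0.2112, 0.051]
orientation: [-1.778, -2.59, 0.001]
force: [-0.3, 0.2, -1.1]
finger_gap: 0.0941
t: 3.5
eef_pos: [0.505, 0.2123, 0.0536]
orientation: [1.775, 2.589, 0.005]
force: [0.5, 0.8, 0.0]
finger_gap: 0.0941
t 3.5 p [505.  212.3  53.6] tool y ang 21.11 shift cm [-0.1  -0.04  0.16] F [0.5 0.8 0. ] gap 94.1 j6 -0.07
twist -0.002
```

View pics/w3.png

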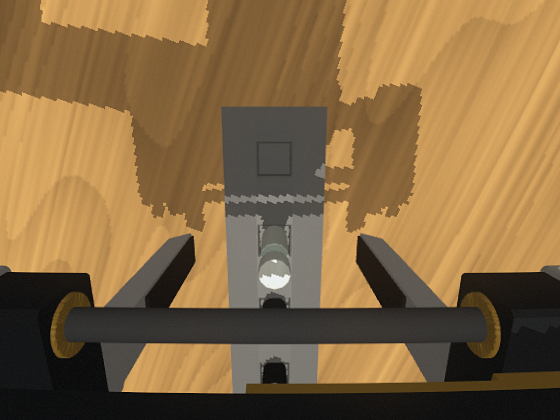

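The sensor top at (274,273) sits midway between the fingers (194 and 357, midpoint 275). Closing now.

```bash
python3 -m handwheel '0.3 -0.1 0 0.15 0; 0.3 0 0 0 0; 0.3 0 0 0 0; 0.3 0 0 0 0; 0.1 0 0 0 0' 20; python3 -m handwheel '0 0 0 0 0; 0 0 0 0 0; 0 0 0 0 0; 0 0 0 0 0'; python3 -c "
from h import *
goto(505,211.2,52,21.2)"
```

```text
t: 3.97
eef_pos: [0.5037, 0.2112, 0.05]
orientation: [1.776, 2.591, 0.0]
force: [0.4, 0.2, -0.3]
finger_gap: 0.0643
t: 4.3
eef_pos: [0.5037, 0.2112, 0.0498]
orientation: [1.776, 2.591, -0.0]
force: [-0.8, 0.2, 0.4]
finger_gap: 0.0374
t 4.3 p [503.7 211.2  49.8] tool y ang 21.15 shift cm [-0.05  0.12 -0.22] F [-0.8  0.2  0.4] gap 37.4 j6 -0.08
twist -0.001
```

```bash
python3 -m handwheel '0.2 0 0.1 -0.1 0; 0.2 0 0 0 0; 0 0 0 0 0; 0 0 0 0 0; 0 0 0 0 0'; python3 -m handwheel '0 0 0 0 0; 0 0 0 0 0; 0 0 0 0 0; 0 0 0 0 0'; python3 -c "
from h import *
goto(505,211.2,52,21.2);snap('wrist','w4')"
```

```text
t: 4.72
eef_pos: [0.5048, 0.2116, 0.051]
orientation: [1.776, 2.591, 0.0]
force: [1.1, 0.7, 0.9]
finger_gap: 0.0157
t: 5.05
eef_pos: [0.5047, 0.2116, 0.051]
orientation: [1.776, 2.591, 0.0]
force: [0.0, -0.3, 0.2]
finger_gap: 0.016
t 5.05 p [504.7 211.6  51. ] tool y ang 21.14 shift cm [-0.05  0.01 -0.1 ] F [ 0.  -0.3  0.2] gap 16.0 j6 -0.08
twist -0.001
```

View pics/w4.png

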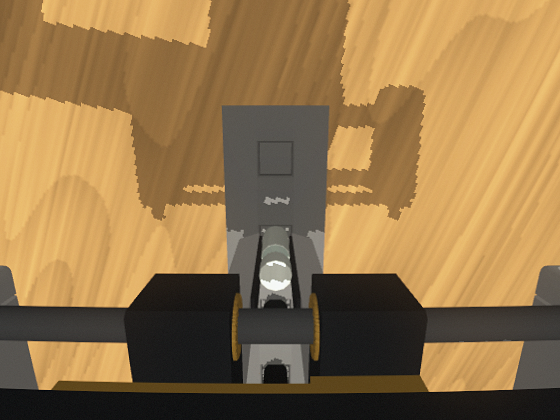

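The gap is 16.0 mm, which matches the sensor diameter, so it's gripped. With the TCP at z=51.0 mm and the foot at 6, seating in the nest means TCP z ≈ 57. Lifting straight up.

```bash
python3 -m handwheel '0 0 0 -0.5 0; 0 0 0 -1 0; 0 0 0 -1.5 0; 0 0 0 -2 0; 0 0 0 -2.5 0'; python3 -m handwheel '0 0 0 -2.5 0; 0 0 0 -1 0; 0 0 0 0 0;0 0 0 0 0; 0 0 0 0 0'; python3 -c "
from h import *
goto(461.5,-150.5,160,-22.5);snap('wrist','w5');snap('scene','s5')"
```

```text
t: 5.52
eef_pos: [0.5036, 0.2112, 0.1259]
orientation: [-1.775, -2.59, 0.004]
force: [0.0, -0.2, -0.0]
finger_gap: 0.0154
t: 5.93
eef_pos: [0.5037, 0.2113, 0.1592]
orientation: [-1.775, -2.59, 0.004]
force: [-0.8, 0.2, -0.5]
finger_gap: 0.0157
t 5.93 p [503.7 211.3 159.2] tool y ang 21.14 shift cm [-32.22 -16.99  -0.04] F [-0.8  0.2 -0.5] gap 15.7 j6 -0.08
twist 0.762
```

View pics/s5.png

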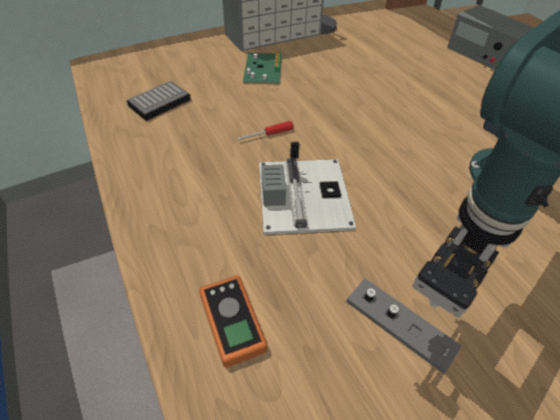

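The scene view shows the sensor out of its pocket, now empty at (415,328), and both caps still in theirs at (370,294) and (394,311). I'll swing to the nest.

```bash
python3 -m handwheel '0 -3.1 -0.33 0 0.0634; 0 -3.1 -0.33 0 0.0634; 0 -3.1 -0.33 0 0.0634; 0 -3.1 -0.33 0 0.0634; 0 -3.1 -0.33 0 0.0634';python3 -m handwheel '0 -3.1 -0.33 0 0.0634; 0 -3.1 -0.33 0 0.0634; 0 -3.1 -0.33 0 0.0634; 0 -3.1 -0.33 0 0.0634; 0 0 0 0 0';python3 -m handwheel '0 0 0 0 0; 0 0 0 0 0'; python3 -c "
from h import *
goto(461.5,-150.5,160,-22.5);snap('wrist','w6');snap('top','t6')"
```

```text
t: 6.45
eef_pos: [0.5251, 0.0564, 0.1592]
orientation: [-2.165, -2.274, 0.003]
force: [1.1, -0.3, -0.5]
finger_gap: 0.0159
t: 6.87
eef_pos: [0.5055, -0.0698, 0.1593]
orientation: [-2.441, -1.977, 0.007]
force: [-0.8, 0.8, -0.2]
finger_gap: 0.0155
t: 7.03
eef_pos: [0.5069, -0.0648, 0.1599]
orientation: [-2.432, -1.986, 0.001]
force: [0.7, 0.5, -0.2]
finger_gap: 0.0155
t 7.03 p [506.9 -64.8 159.9] tool y ang -11.53 shift cm [-9.31 -2.73 -0.01] F [ 0.7  0.5 -0.2] gap 15.5 j6 -0.04
twist 0.191
```

View pics/w6.png

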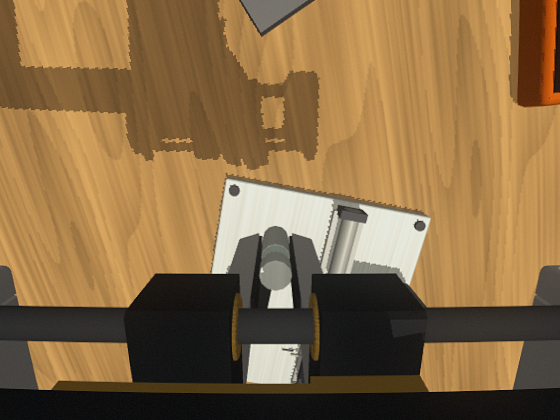

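The wrist view shows the sensor gripped at (275,260), with the jig partly hidden behind it. I'll go past the nest at a greater height so the wrist camera can see it ahead.

```bash
python3 -m handwheel '0 -3 -0.6 -2 0.04; 0 -3 -0.6 -2 0.04; 0 -3 -0.6 -1 0.04; 0 -3 -0.6 0 0.04; 0 -3 -0.4 0 0.031';python3 -m handwheel '0 -3 0 0 0; 0 -0.5 0 0 0; 0 0 0 0 0; 0 0 0 0 0; 0 0 0 0 0'; python3 -c "
from h import *
goto(461.5,-150.5,160,-22.5);snap('wrist','w7')"
```

```text
t: 7.55
eef_pos: [0.4391, -0.2015, 0.2122]
orientation: [2.609, 1.746, 0.002]
force: [0.0, -0.4, -0.7]
finger_gap: 0.0157
t: 7.97
eef_pos: [0.426, -0.2324, 0.2108]
orientation: [-2.61, -1.748, -0.001]
force: [-0.2, 0.1, -0.5]
finger_gap: 0.0152
t 7.97 p [ 426.  -232.4  210.8] tool y ang -22.36 shift cm [8.92 0.17 5.08] F [-0.2  0.1 -0.5] gap 15.2 j6 -0.23
twist 0.002
```

View pics/w7.png

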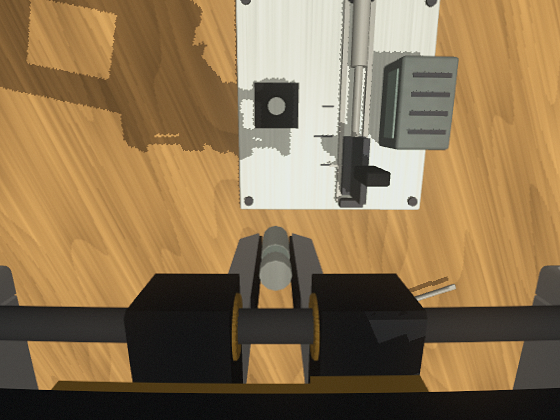

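The nest block is at about (276,105), with its hole at (277,105). The three marks are at (327,105), (322,136) and (325,164), and the handle is at about (376,176). The driver's tip is at (435,290), clear of the work.

Run:
```python
from h import *
c=load("w7"); g=c["img"].astype(int)
def ma(b,f):
    m=np.zeros((420,560),np.uint8); m[b[1]:b[3],b[0]:b[2]]=f(g[b[1]:b[3],b[0]:b[2]]); return m
def rep(m,z,nm):
    m=cv2.morphologyEx(m,cv2.MORPH_OPEN,np.ones((3,3)))
    k=max(cv2.findContours(m,0,1)[0],key=cv2.contourArea)
    r=cv2.minAreaRect((plane(c,k[:,0].astype(float)+0.0,z)[:,:2]*1000).astype(np.float32)); print(nm,cv2.boundingRect(k),r)
rep(ma((245,75,305,135),lambda q:q.max(2)<70),.022,"nest block")
m=ma((262,92,292,120),lambda q:q.max(2)>75); rep(m,.022,"hole")
rep(ma((355,160,395,195),lambda q:q.max(2)<30),.109,"handle")
print(g[180,355:395].max(1))
crop(c,240,70,400,210,5,"pics/w7c.png")
```

```text
nest block (255, 83, 43, 45) ((460.5341491699219, -151.29579162597656), (42.378353118896484, 42.53844451904297), 67.70675659179688)
hole (268, 97, 17, 18) ((460.43328857421875, -151.52706909179688), (16.371749877929688, 16.020145416259766), 67.70630645751953)Traceback (most recent call last):
  File "<stdin>", line 11, in <module>
  File "<stdin>", line 7, in rep
ValueError: max() iterable argument is empty
```

Run:
```python
from h import *
c=load("w7"); g=c["img"].astype(int)
crop(c,240,70,400,210,5,"pics/w7c.png"); crop(c,225,215,325,310,6,"pics/w7d.png")
print(plane(c,[[275.5,270]],.2108+.011)*1000, "TCP 426 -232.4; tool x dir .38 .925")
print(proj(c,[[.426,-.2324,.2108+.011]]))
```

```text
[[ 427.38124404 -229.75200096  221.8       ]] TCP 426 -232.4; tool x dir .38 .925
[[274.92063366 275.7977234 ]]
```

View pics/w7c.png

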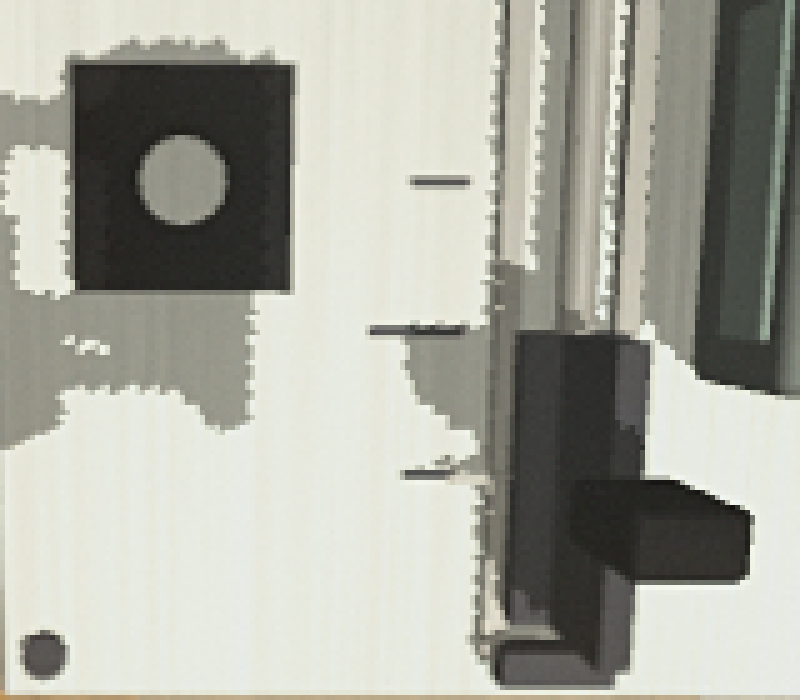

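View pics/w7d.png

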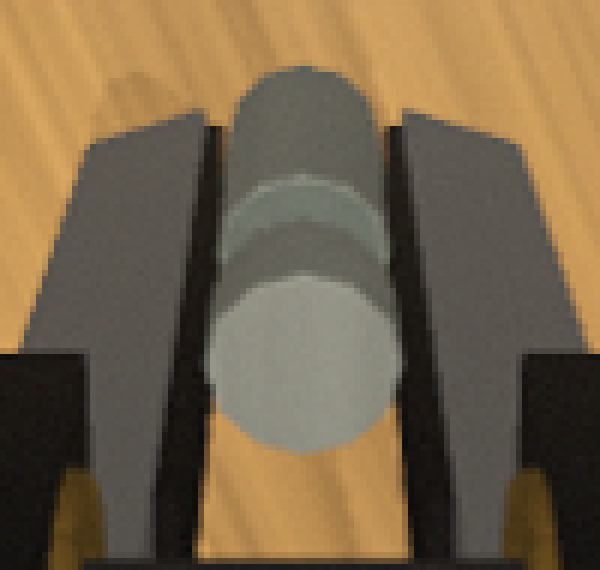

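The sensor's top disc is at (275.8,275.8), and the TCP axis projects to (274.9,275.8), so it sits centred and upright in the jaws. The nest measured from the wrist is (460.5,-151.4), within 2 mm of the top view.

```bash
python3 -c "
from h import *
goto(460.5,-151.3,95,-22.4)"; python3 -m handwheel '0 3 0.03 1 0; 0 3 0.03 2 0; 0 2.8 0.03 3 0; 0 0 0 3 0; 0 0 0 2.5 0'; python3 -m handwheel '0 0 0 0 0;0 0 0 0 0;0 0 0 0 0;0 0 0 0 0;0 0 0 0 0'; python3 -c "
from h import *
goto(460.5,-151.3,95,-22.4)"
```

```text
t 8.02 p [ 426.  -232.4  210.8] tool y ang -22.35 shift cm [ 8.81  0.11 11.58] F [-0.1  0.6 -0.9] gap 15.6 j6 -0.23
twist 0.001
t: 8.43
eef_pos: [0.4602, -0.1498, 0.0942]
orientation: [-2.607, -1.752, 0.0]
force: [-1.7, 0.6, 0.1]
finger_gap: 0.0158
t: 8.85
eef_pos: [0.4612, -0.1536, 0.0982]
orientation: [2.609, 1.743, 0.004]
force: [-0.1, 0.4, -0.7]
finger_gap: 0.0157
t 8.85 p [ 461.2 -153.6   98.2] tool y ang -22.51 shift cm [ 0.19 -0.15  0.32] F [-0.1  0.4 -0.7] gap 15.7 j6 -0.05
twist -0.002
```

```bash
python3 -m handwheel '0 0.19 -0.15 1.5 0;0 0 0 0.3 0;0 0 0 0 0;0 0 0 0 0;0 0 0 0 0'; for i in 1 2; do python3 -c "
from h import *
goto(460.5,-151.3,57,-22.4); print(ctrl.state()['orientation'])"; python3 -m handwheel '0 0 0 0 0;0 0 0 0 0'; done;  python3 -c "
from h import *
goto(460.5,-151.3,57,-22.4)"
```

```text
t: 9.27
eef_pos: [0.4596, -0.151, 0.0788]
orientation: [2.611, 1.744, 0.001]
force: [-0.0, 0.8, -0.5]
finger_gap: 0.0155
t 9.27 p [ 459.6 -151.    78.8] tool y ang -22.51 shift cm [0.   0.09 2.18] F [-0.   0.8 -0.5] gap 15.5 j6 -0.04
twist -0.002
[2.61125333e+00 1.74437600e+00 1.08370393e-03]
t: 9.43
eef_pos: [0.4595, -0.1508, 0.0784]
orientation: [2.611, 1.745, 0.001]
force: [0.6, 0.2, -0.6]
finger_gap: 0.0157
t 9.43 p [ 459.5 -150.8   78.4] tool y ang -22.5 shift cm [-0.01  0.11  2.14] F [ 0.6  0.2 -0.6] gap 15.7 j6 -0.04
twist -0.002
[2.61140500e+00 1.74487189e+00 6.98802175e-04]
t: 9.6
eef_pos: [0.4593, -0.1507, 0.0781]
orientation: [2.612, 1.745, 0.0]
force: [-0.3, -0.1, -0.3]
finger_gap: 0.016
t 9.6 p [ 459.3 -150.7   78.1] tool y ang -22.5 shift cm [-0.01  0.14  2.11] F [-0.3 -0.1 -0.3] gap 16.0 j6 -0.04
twist -0.002
```

```bash
python3 -m handwheel '0 0 0.13 0.5 0;0 0 0 0.2 0;0 0 0 0 0;0 0 0 0 0;0 0 0 0 0'; python3 -m handwheel '0 0 0 0 0;0 0 0 0 0';  python3 -c "
from h import *
goto(460.5,-151.3,57,-22.4)
s=snap('scene','s8');crop(s,250,100,370,220,5,'pics/s8c.png')"
```

```text
t: 10.02
eef_pos: [0.4603, -0.151, 0.0708]
orientation: [-2.612, -1.745, 0.0]
force: [-0.6, -0.7, 0.2]
finger_gap: 0.0156
t: 10.18
eef_pos: [0.4604, -0.1511, 0.071]
orientation: [2.612, 1.745, 0.0]
force: [-0.7, 0.1, 0.3]
finger_gap: 0.0158
t 10.18 p [ 460.4 -151.1   71. ] tool y ang -22.49 shift cm [-0.02  0.01  1.4 ] F [-0.7  0.1  0.3] gap 15.8 j6 -0.04
twist -0.002
```

View pics/s8c.png

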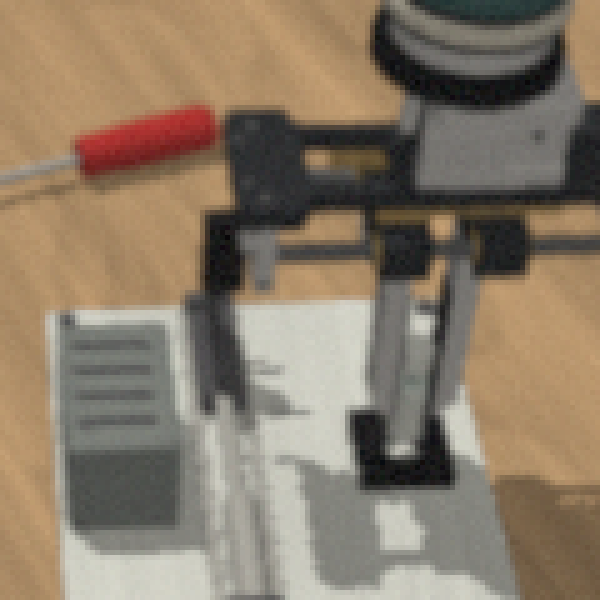

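The sensor foot is over the black nest block at crop (405,440), upright. Now I'll descend and watch the force.

```bash
python3 -m handwheel '0 0 0 0.2 0;0 0 0 0.2 0;0 0 0 0.2 0;0 0 0 0 0; 0 0 0 0 0';  python3 -c "
from h import *
goto(460.5,-151.3,57,-22.4)"; python3 -m handwheel '0 0 0 0.2 0;0 0 0 0.2 0;0 0 0 0 0;0 0 0 0 0; 0 0 0 0 0';  python3 -c "
from h import *
goto(460.5,-151.3,57,-22.4)"
```

```text
t: 10.65
eef_pos: [0.4601, -0.151, 0.0646]
orientation: [-2.612, -1.745, 0.001]
force: [-0.3, -0.1, -0.3]
finger_gap: 0.0156
t 10.65 p [ 460.1 -151.    64.6] tool y ang -22.5 shift cm [-0.01  0.04  0.76] F [-0.3 -0.1 -0.3] gap 15.6 j6 -0.04
twist -0.002
t: 11.07
eef_pos: [0.4604, -0.1511, 0.0609]
orientation: [2.612, 1.745, -0.0]
force: [-0.5, 0.1, 0.2]
finger_gap: 0.0156
t 11.07 p [ 460.4 -151.1   60.9] tool y ang -22.5 shift cm [-0.02  0.02  0.39] F [-0.5  0.1  0.2] gap 15.6 j6 -0.04
twist -0.002
```

It's about 6 mm into the hole with no contact force. Continuing to the floor.

```bash
python3 -m handwheel '0 0 0 0.2 0;0 0 0 0.1 0;0 0 0 0 0;0 0 0 0 0; 0 0 0 0 0';  python3 -c "
from h import *
goto(460.5,-151.3,57,-22.4)"; python3 -m handwheel '0 0 0 0.1 0;0 0 0 0.05 0; 0 0 0 0 0; 0 0 0 0 0';  python3 -c "
from h import *
goto(460.5,-151.3,57,-22.4)"
```

```text
t: 11.48
eef_pos: [0.4604, -0.1511, 0.0579]
orientation: [2.612, 1.745, 0.0]
force: [-0.0, 0.8, -0.5]
finger_gap: 0.016
t 11.48 p [ 460.4 -151.1   57.9] tool y ang -22.49 shift cm [-0.02  0.02  0.09] F [-0.   0.8 -0.5] gap 16.0 j6 -0.04
twist -0.002
t: 11.82
eef_pos: [0.4606, -0.1512, 0.057]
orientation: [2.611, 1.745, 0.001]
force: [-0.7, -0.8, 3.5]
finger_gap: 0.016
t 11.82 p [ 460.6 -151.2   57. ] tool y ang -22.49 shift cm [-0.01 -0.   -0.  ] F [-0.7 -0.8  3.5] gap 16.0 j6 -0.04
twist -0.002
```

Contact came exactly at the predicted TCP z=57.0 mm with 3.5 N, so it's on the floor. Releasing.

```bash
python3 -m handwheel '0.2 0 0 0 0;0.25 0 0 0 0;0.4 0 0 0 0;0.5 0 0 0 0; 0.5 0 0 0 0';  python3 -m handwheel '0.5 0 0 0 0; 0.5 0 0 0 0; 0.5 0 0 -1 0; 0.5 0 0 -2 0; 0.5 0 0 -2.5 0'; python3 -m handwheel '0.5 0 0 -2.5 0; 0.5 0 0 -2.5 0; 0.5 0 0 -2 0; 0.5 0 0 0 0; 0.5 0 0 0 0';  python3 -c "
from h import *
goto(525,-210,180,-112.5); snap('wrist','w9');s=snap('scene','s9');crop(s,250,130,370,240,5,'pics/s9c.png')"
```

```text
t: 12.23
eef_pos: [0.4602, -0.151, 0.0561]
orientation: [-2.612, -1.745, 0.001]
force: [0.5, -0.4, -0.6]
finger_gap: 0.04
t: 12.65
eef_pos: [0.4591, -0.1505, 0.1108]
orientation: [-2.609, -1.744, 0.004]
force: [-0.1, -0.4, 0.7]
finger_gap: 0.047
t: 13.07
eef_pos: [0.4611, -0.1514, 0.1831]
orientation: [2.609, 1.744, 0.003]
force: [-0.1, -0.4, 0.9]
finger_gap: 0.047
t 13.07 p [ 461.1 -151.4  183.1] tool y ang -22.49 shift cm [-2.97  8.14  0.35] F [-0.1 -0.4  0.9] gap 47.0 j6 -0.04
twist -1.571
```

View pics/s9c.png

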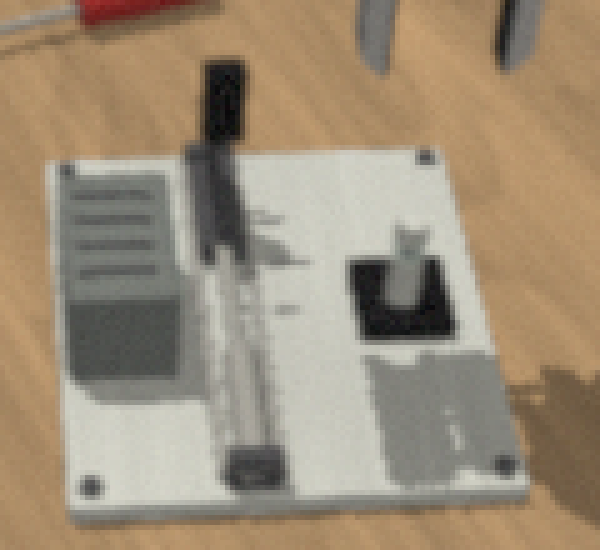

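View pics/w9.png

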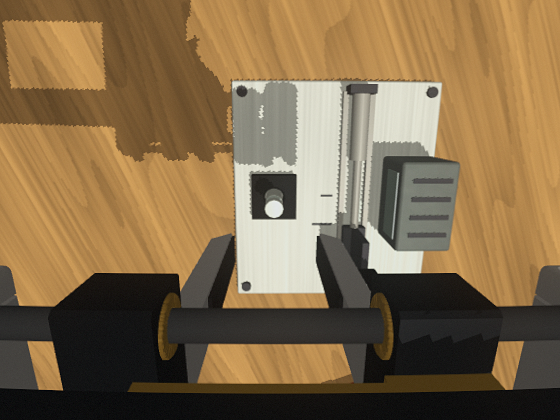

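The sensor stands upright in the nest at crop (407,265), and the fingers are clear. Next I'll measure the handle in w7 and turn the jaws 90°.

Run:
```python
from h import *
c=load("w7")
# top face corners in crop/5+offset
P=np.array([[633,515],[750,515],[748,578],[633,580]])/5+[240,70]
q=plane(c,P,.109)[:,:2]*1000; print(q.round(1),q.mean(0))
a=np.radians(-22.45);R=np.array([[np.cos(a),-np.sin(a)],[np.sin(a),np.cos(a)]])
n=np.array([460.5,-151.3]); print("jig coords",((q.mean(0)-n)@R)+[-60,0], "edges",((q-n)@R+[-60,0]).round(1).tolist())
for p in((20,-60),(20,-30)): print(n+R@(np.array(p)+[60,0]))
# marks
M=np.array([[440,475],[418,330],[440,181]])/5+[240,70]
print("marks jig",((plane(c,M,.012)[:,:2]*1000-n)@R+[-60,0]).round(1).tolist())
```

```text
[[ 504.8 -229.4]
 [ 521.9 -236.4]
 [ 518.6 -245.9]
 [ 501.5 -239.2]] [ 511.68922063 -237.73620697]
jig coords [ 20.31775378 -60.33748926] edges [[10.8, -55.3], [29.2, -55.2], [29.8, -65.2], [11.5, -65.6]]
[ 511.52442781 -237.30295208]
[ 522.98073931 -209.57655803]
marks jig [[-4.1, -60.7], [-9.9, -30.3], [-6.4, -0.1]]
```

The handle is at jig (20.3,-60.3) and the marks are at y=-60, -30 and 0, all as specified. The grasp goes at world (511.6,-237.4), and half travel is 30 mm further along jig y, at (523.0,-209.6).

```bash
python3 -c "
from h import *
goto(511.6,-237.4,180,-112.45)"; python3 -m handwheel '0.5 0 0 0 -0.121; 0.5 0 0 0 -0.121;0.5 0 0 0 -0.121;0.5 0 0 0 -0.121;0.5 0 0 0 -0.121';python3 -m handwheel '0.5 0 0 0 -0.121; 0.5 0 0 0 -0.121;0.5 0 0 0 -0.121;0.5 0 0 0 -0.121;0.5 0 0 0 -0.121';python3 -m handwheel '0.5 0 0 0 -0.121; 0.5 0 0 0 -0.121;0.5 0 0 0 -0.121;0.5 0 0 0 0;0.5 0 0 0 0';python3 -c "
from h import *
goto(511.6,-237.4,180,-112.45)"
```

```text
t 13.17 p [ 459.7 -150.8  180.2] tool y ang -22.49 shift cm [-6.02  8.11  0.  ] F [-0.9  0.6 -0.6] gap 47.0 j6 -0.04
twist 1.57
t: 13.58
eef_pos: [0.4593, -0.1505, 0.179]
orientation: [-1.963, -2.447, 0.002]
force: [-0.6, 0.1, -0.3]
finger_gap: 0.047
t: 14.0
eef_pos: [0.4592, -0.1506, 0.179]
orientation: [-1.145, -2.921, -0.0]
force: [0.4, -0.1, 0.3]
finger_gap: 0.047
t: 14.42
eef_pos: [0.4596, -0.1507, 0.1797]
orientation: [-0.614, -3.078, -0.001]
force: [-0.8, 0.9, -0.5]
finger_gap: 0.0474
t 14.42 p [ 459.6 -150.7  179.7] tool y ang 67.45 shift cm [-8.13 -6.01 -0.06] F [-0.8  0.9 -0.5] gap 47.4 j6 -1.61
twist -0.002
```

```bash
python3 -m handwheel '0.5 -2.6 -2 0 0; 0.5 -2.6 -2 0 0; 0.5 -2.6 -2 0 0; 0.5 -0.33 0 0 0; 0.5 0 0 0 0'; python3 -m handwheel '0.5 0 0 0 0; 0.5 0 0 0 0;0.5 0 0 0 0'; python3 -c "
from h import *
goto(511.6,-237.4,98,67.55);snap('wrist','w10')"
```

```text
t: 14.83
eef_pos: [0.5127, -0.2383, 0.1797]
orientation: [-0.615, -3.078, -0.002]
force: [0.1, 0.7, 0.2]
finger_gap: 0.0472
t: 15.08
eef_pos: [0.5123, -0.2364, 0.1816]
orientation: [-0.609, -3.082, -0.0]
force: [-1.0, 0.1, 0.3]
finger_gap: 0.047
t 15.08 p [ 512.3 -236.4  181.6] tool y ang 67.66 shift cm [ 0.02 -0.12  8.36] F [-1.   0.1  0.3] gap 47.0 j6 -1.71
twist 0.002
```

View pics/w10.png

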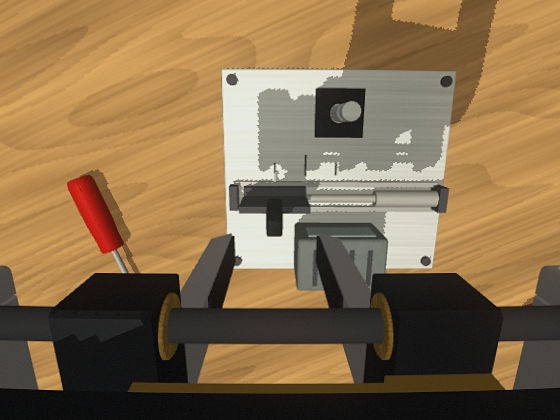

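The wrist view shows the handle at (275,218), midway between the fingertips (234 and 317). The sensor is upright in the nest at (340,112). Descending.

```bash
python3 -m handwheel '0.5 0.02 -0.12 2 0; 0.5 0 0 2 0; 0.5 0 0 2 0; 0.5 0 0 1.5 0; 0.5 0 0 0.5 0'; python3 -m handwheel '0.5 0 0 0 0; 0.5 0 0 0 0;0.5 0 0 0 0;0.5 0 0 0 0;0.5 0 0 0 0'; python3 -c "
from h import *
goto(511.6,-237.4,98,67.55);snap('wrist','w11')"
```

```text
t: 15.55
eef_pos: [0.5103, -0.2369, 0.0988]
orientation: [-0.608, -3.078, -0.002]
force: [-0.6, 0.7, -0.2]
finger_gap: 0.0468
t: 15.97
eef_pos: [0.5127, -0.2389, 0.1028]
orientation: [0.609, 3.08, -0.001]
force: [-0.0, 0.9, 0.5]
finger_gap: 0.0471
t 15.97 p [ 512.7 -238.9  102.8] tool y ang 67.63 shift cm [0.16 0.1  0.48] F [-0.   0.9  0.5] gap 47.1 j6 -1.72
twist 0.001
```

View pics/w11.png

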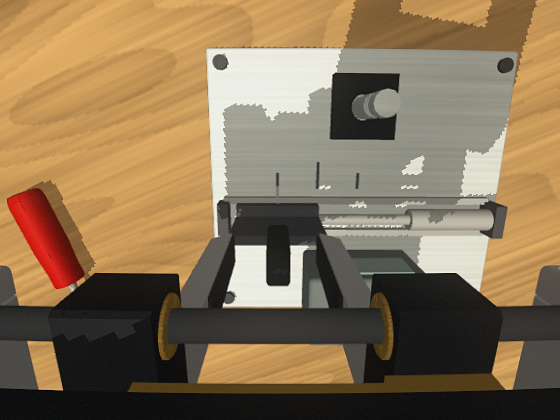

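```bash
python3 -m handwheel '0.3 0.1 0.1 0.3 0; 0.2 0 0 0 0; 0.2 0 0 0 0; 0.2 0 0 0 0; 0.2 0 0 0 0' 30; python3 -c "
from h import *
goto(511.6,-237.4,98,67.55)"; python3 -m handwheel '0 0 0 0 0; 0 0 0 0 0; 0 0 0 0 0; 0 0 0 0 0;0 0 0 0 0';python3 -c "
from h import *
goto(511.6,-237.4,98,67.55)"
```

```text
t: 16.43
eef_pos: [0.5115, -0.2372, 0.0984]
orientation: [-0.609, -3.082, 0.0]
force: [-0.4, -0.4, 0.3]
finger_gap: 0.0199
t 16.43 p [ 511.5 -237.2   98.4] tool y ang 67.63 shift cm [-0.01 -0.01  0.04] F [-0.4 -0.4  0.3] gap 19.9 j6 -1.72
twist 0.001
t: 16.85
eef_pos: [0.5116, -0.237, 0.0984]
orientation: [0.609, 3.082, 0.001]
force: [0.9, 0.9, -0.0]
finger_gap: 0.0119
t 16.85 p [ 511.6 -237.    98.4] tool y ang 67.63 shift cm [-0.01 -0.04  0.04] F [ 0.9  0.9 -0. ] gap 11.9 j6 -1.72
twist 0.001
```

The gap is 11.9 mm, the handle's thickness. Rest pose is TCP (511.6,-237.0). Sliding 30 mm along tool +y (jig +y).

```bash
python3 -m handwheel '0 0 0.4 0 0; 0 0 0.4 0 0; 0 0 0.4 0 0; 0 0 0.4 0 0; 0 0 0.4 0 0'; python3 -m handwheel '0 0 0.4 0 0; 0 0 0.3 0 0; 0 0 0.3 0 0; 0 0 0 0 0;0 0 0 0 0'; python3 -m handwheel '0 0 0 0 0;0 0 0 0 0;0 0 0 0 0;0 0 0 0 0;0 0 0 0 0';python3 -c "
from h import *
goto(523.05,-209.3,98,67.55);snap('wrist','w12');s=snap('scene','s12');crop(s,250,100,370,220,5,'pics/s12c.png');t=snap('top','t12')"
```

```text
t: 17.27
eef_pos: [0.5188, -0.2198, 0.0985]
orientation: [-0.61, -3.081, 0.005]
force: [-2.2, -6.5, 0.0]
finger_gap: 0.0115
t: 17.68
eef_pos: [0.5223, -0.2111, 0.0984]
orientation: [-0.61, -3.081, 0.007]
force: [-2.9, -7.6, -0.4]
finger_gap: 0.0118
t: 18.1
eef_pos: [0.5223, -0.2113, 0.0984]
orientation: [-0.61, -3.081, 0.007]
force: [-3.0, -7.5, -0.8]
finger_gap: 0.0118
t 18.1 p [ 522.3 -211.3   98.4] tool y ang 67.59 shift cm [0.01 0.22 0.04] F [-3.  -7.5 -0.8] gap 11.8 j6 -1.66
twist 0.001
```

View pics/w12.png

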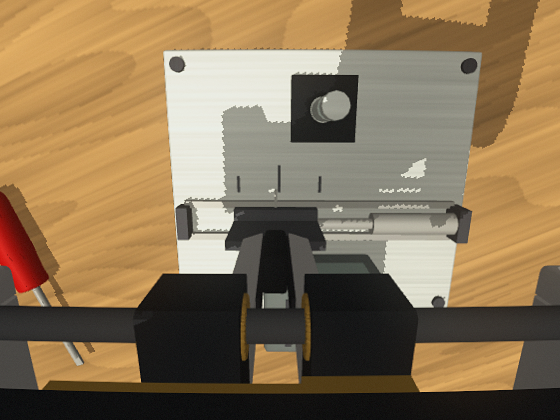

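View pics/s12c.png

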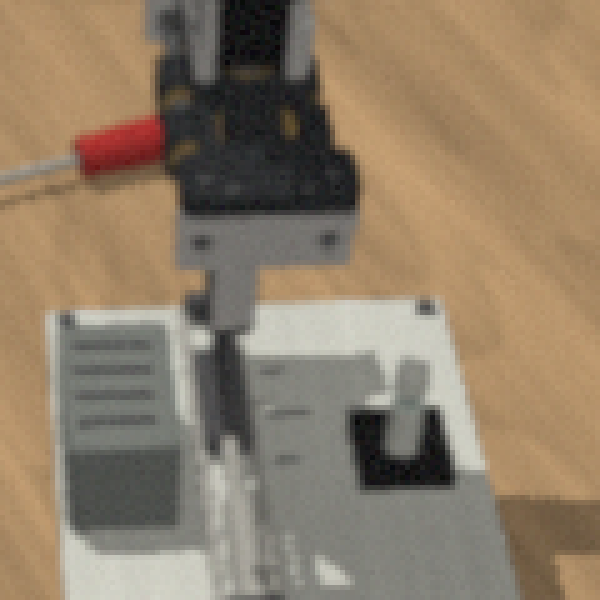

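Measured travel is about 27.8 mm, with 8.1 N of spring force. In the wrist view the pointer at (276,197) is slightly left of the half mark at (279,178). Pushing about 2.2 mm more.

```bash
python3 -m handwheel '0 0 0.12 0 0; 0 0 0.12 0 0; 0 0 0 0 0;0 0 0 0 0;0 0 0 0 0'; python3 -m handwheel '0 0 0 0 0;0 0 0 0 0;0 0 0 0 0';python3 - <<'E'
from h import *
goto(523.05,-209.3,98,67.55);c=snap('wrist','w13');crop(c,220,150,340,260,6,'pics/w13c.png')
E
```

```text
t: 18.67
eef_pos: [0.5231, -0.2092, 0.0984]
orientation: [-0.611, -3.081, 0.007]
force: [-3.9, -7.4, -1.0]
finger_gap: 0.012
t: 18.92
eef_pos: [0.5231, -0.2093, 0.0984]
orientation: [-0.611, -3.081, 0.007]
force: [-3.7, -8.7, -0.0]
finger_gap: 0.0118
t 18.92 p [ 523.1 -209.3   98.4] tool y ang 67.58 shift cm [ 0.01 -0.01  0.04] F [-3.7 -8.7 -0. ] gap 11.8 j6 -1.66
twist 0.001
```

View pics/w13c.png

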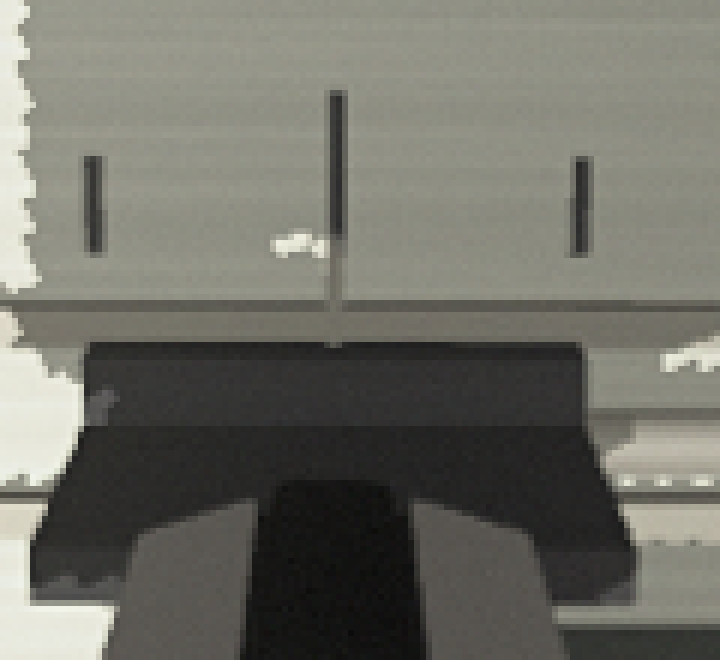

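The pale pointer at crop x≈335 lines up with the long half mark at x≈337. With 30 mm spanning about 243 px, that is roughly 0.3 mm off. The blade reaches from the start mark to the end mark, and the force is 9.4 N. One last look round before handing in.

Run:
```python
from h import *
t=snap('top','t14'); s=snap('scene','s14')
im=np.hstack([t["img"][100:340,90:420],load("top0")["img"][100:340,90:420]]); cv2.imwrite("pics/cmp.png",im[:,:,::-1])
```

```text
(no output)
```

View pics/cmp.png

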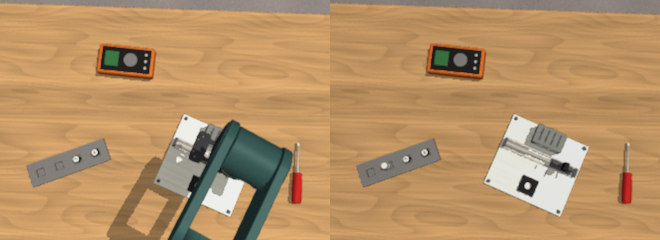

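View pics/s14.png

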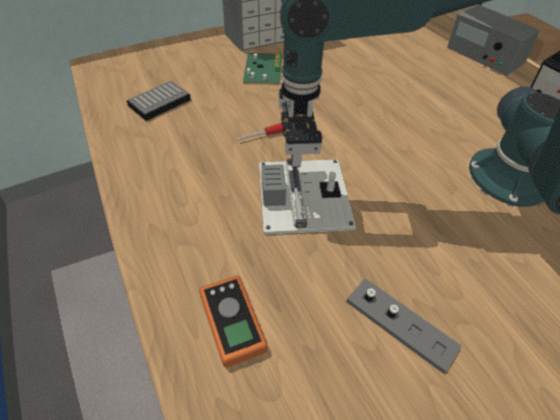

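The meter, the driver and both caps are unmoved compared with the first picture. The sensor stands in the nest at (331,182) in the scene view, and the gripper still holds the shutter. Handing in.

```bash
python3 -c "
from h import *
goto(523.05,-209.3,98,67.55)
print(ctrl.finish_job())"
```

```text
t 19.07 p [ 523.1 -209.3   98.4] tool y ang 67.58 shift cm [ 0.   -0.01  0.04] F [-1.5 -8.  -0.6] gap 12.0 j6 -1.66
twist 0.0
the job is handed in; nothing more can be done
None
```

The sensor head is standing on the nest floor and released. The shutter is at half travel, and I handed the job in with the gripper still holding it against the spring, at 19.1 s of the 61 s allowed.

- **Sensor:** it was in the pocket next to the empty one. It touched the nest floor at the predicted tool height of 57.0 mm with about 3.5 N, and stood upright once released.
- **Shutter:** I gripped the handle (gap 11.9 mm) and slid it 30 mm. A first push fell about 2 mm short, so I made it up with a second. At the last look the pointer was about 0.3 mm from the half mark, and the spring force was 8–9.5 N against the roughly 9 N expected.
- **Bystanders:** compared with the first pictures, both capacitors, the meter and the screwdriver look unmoved.
- **Disagreements:** the top and wrist cameras placed the nest up to 2 mm apart. I used the wrist value, and the sensor went in without side force. The scene camera was about 4 mm off on the nest, so I ignored it there.

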